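# Uncover the light meter and switch it on

## Task

Uncover the light meter: slide its flat cover plate straight towards the front until a good part of it sticks out past the front edge of the case, still resting on the case, then pick it up by that overhang and lay it gently and flat on the middle of the round rubber mat. Then, with the plate let go there, switch the meter on by flipping the big bat switch on the switch box over to the other side. Leave the small switch, and the jar, the cup, the dish and the tin that stand around, as they are.

Things in the scene. Friction and masses are not known exactly. Their poses are not given: they have to be found in the camera images.
- meter: light meter, fixed white case 200 (x) x 130 (y) x 60 mm high. Origin: centre of the underside; its -x is its front, facing the robot. Flat top (deck) 60 mm above the origin, with two steel guide rails beside the cover plate: 5 mm high, 8 mm wide, inner faces at y = +-27 mm, from x = -98 to +30 mm, open at both ends. Behind them (x = 30 to 100 mm) the deck is bare
- meter_front (a point): point in the middle of the upper front edge of the light meter's case (meter x = -100 mm, y = 0, 60 mm high); axes as the meter
- cover: the meter's cover: plain loose aluminium plate 120 (x) x 50 (y) x 6 mm, about 100 g. Origin: centre of its underside. It lies flat on the deck between the rails (2 mm play each side), 5 to 15 mm behind the case's front edge. Pushed at its rear end face by a fingertip just above the deck it slides freely to the front; it tips off once its centre passes the case's front edge (65 to 75 mm of slide)
- mat: round black rubber mat, 220 mm diameter, 4 mm thick, fixed on the table, left or right of the meter. Origin: centre of the underside
- switchbox: fixed grey switch box 110 (x) x 150 (y) x 60 mm high, left or right of the meter. Origin: centre of the underside; its -x side faces the robot. On its top two steel bat toggles, pivots 58 mm above the origin at x = 0: the big one at y = +30 mm, the small one at y = -50 mm. Both swing in the box's x-z plane and start leaning to -x (off)
- bigbat (a joint): angle of the big bat toggle, 50 mm long from its pivot, 9 mm thick at the foot and 15 mm near the tip: 0 = off, leaning 0.4 rad towards the box's -x; 0.4 = upright; 0.8 = on, leaning 0.4 rad towards +x. It snaps by itself to whichever side of upright it is on; it takes about 3 N near its tip, 5 N halfway up; stops at 0 and 0.8
- bigbat_tip (a point): the tip end of the big bat toggle
- smallbat (a joint): angle of the small bat toggle, 26 mm long: 0 = off as at the start, 0.8 = on; to be left alone
- geljar: white jar, 60 mm diameter, 70 mm high, loose; origin at the centre of the underside
- beaker: white open cup, 60 mm diameter, 75 mm high, loose; origin at the centre of the underside
- dish: steel dish, 70 mm diameter, 20 mm high, loose; origin at the centre of the underside
- tin: flat steel tin 70 x 50 x 30 mm, loose; origin at the centre of the underside

How it is judged (in metres and radians):
On the way, in this order (a step that is already met when the one before it is completed fails the run):
1. the cover plate, still lying flat on the case, has been slid out so that its front sticks out at least 25 mm past the case's front edge (x of cover in the frame of meter_front between -0.01 and 0.035 m and z of cover in the frame of meter_front between -0.004 and 0.003 m and angle between cover's own z axis and vertical below 0.05 rad), for 0.1 s.
2. the cover plate lies flat on the middle of the mat, let go, with the big switch still off (horizontal distance between cover and mat below 0.045 m and z of cover in the frame of mat between 0.002 and 0.007 m and contact force between cover and the fingers below 0.1 N and linear speed of cover below 0.02 m/s and angle between cover's own z axis and vertical below 0.05 rad and value of joint bigbat below 0.1 rad), for 0.2 s.
3. the big bat switch has been flipped on (value of joint bigbat above 0.7 rad), for 0.2 s.
At the end, for the whole second after the job is handed in: the cover plate lies flat (within 0.05 rad) and still on the mat, released, its centre within 45 mm of the mat's centre; the big bat leans to the on side (joint above 0.7 rad), the small bat is still off (joint below 0.1 rad) (horizontal distance between cover and mat below 0.045 m and z of cover in the frame of mat between 0.002 and 0.007 m and contact force between cover and the fingers below 0.1 N and linear speed of cover below 0.02 m/s and angle between cover's own z axis and vertical below 0.05 rad and value of joint bigbat above 0.7 rad and value of joint smallbat below 0.1 rad); the robot touches nothing.
It fails at once if the small switch is flipped (value of joint smallbat above 0.4 rad).
It fails at once if the cover plate is dropped or thrown: it moves faster than 0.6 m/s while the fingers do not touch it (a fall of about 18 mm) (contact force between cover and the fingers below 0.05 N and linear speed of cover above 0.6 m/s).
It fails at once if the jar, cup, dish or tin is moved more than 30 mm (distance of any of geljar, beaker, dish, tin from where it was at the start of the episode above 0.03 m).
It also fails if it takes over 72 s, if anything falls off the work surface, if the arm or the gripper's body presses on something with over 40 N, if the wrist force passes 120 N, or if a joint passes its speed limit or range.

## Robot

A 7-joint arm with a two-finger parallel gripper is mounted at the origin on the work surface. World frame = base frame: x ahead of the robot, y to its left, z up, the work surface at z = 0. Lengths are in m, angles in degrees, forces in N, time in s.
With the tool pointing down it reaches from about 0.4 to 0.925 m from the base axis. Payload 4.1 kg.
Tool frame: the origin (TCP) lies on the centre line of the jaws, within the pads' length; the fingertips stand 11 mm ahead of it and the grasp point (between the pads) lies 8 mm behind it; z points along the fingers, y is the line along which they close (so a half turn about z gives the same grasp; the last joint's range is limited). The gripper opens to 85 mm and grips with 20 to 120 N. Pads are 22 mm wide; open, the fingers measure 114 mm over their backs; the gripper's body (76 mm by 85 mm) begins 54 mm behind the grasp point. The pads swing forward as they close: fully open they stand 13 mm farther back than shut.
Start: joints at [-5.672, 22.827, 2.584, 88.041, -1.071, 69.15, -2.905], TCP at [0.65, 0, 0.21] pointing down, gripper open.
Joint ranges: [-161.44, 161.44], [-28.35, 127.94], [-78.24, 83.42], [0, 140.83], [-78.03, 258.03], [13.02, 114.36], [-168.23, 168.23]. Speed limits (degrees/s): [147.25, 147.25, 180, 180, 180, 180, 180].

## Interface

Orientations are given as [roll, pitch, yaw] about the fixed x, y, z axes, in that order (R = Rz(yaw) Ry(pitch) Rx(roll)).
In Python, from bench import bot gives the robot as it stands.
- The arm moves only by the tool move_arm, never from a script. Its argument "plan" is a list of rows, each an object with "claw": the finger opening in m, from 0 to 0.0854; "travel": the shift along the tool's x, y, z in m, a list of three; "yaw": the turn about the tool's z in degrees. A call has 1 to 12 rows; each row shifts and turns the commanded pose from where the row before left it, along the tool's axes as they then stand; what a row does not reach is not made up. A row lasts 1/10 s, in which the tool goes at most 50 mm and 8.59 degrees, less where a joint would pass 70% of its speed; a pose out of reach is approached as far as the arm can. A call with a gripper value outside its range is refused whole. The fingers move at their own pace and stop on an object; the grip force is fixed at half the most. Time passes only in rows, so rows that do not move let the fingers close. It gives the time, the measured TCP pose, the force, the opening and the grip force at its end, in the units of the state.
- bot.read_state(): the state, without advancing time (a new reading comes with each control period).
- bot.get_image(name): name is "scene" or "side" or "wrist"; returns the picture (384x512x3 uint8, blue, green, red); there is no depth.
- bot.get_calibration(name): a dict with "fx", "fy", "cx", "cy" (pixels), "eye" and "rotation" of the camera in the world. Camera axes: x right, y up, looking along -z (the intrinsics and any distortion apply to the point x, -y, -z); pixel columns grow to the right and rows downward; lengths in m; the calibration is good to about 2 mm. The wrist camera is an equidistant fisheye: a pixel r from the principal point sees the ray r / f radians off the axis. A picture is of the moment at which its call begins: read the wrist's pose just before it. get_calibration takes no time and is no camera call; for the wrist camera it gives the pose at the moment of the call.
- bot.hand_in(): hands the job in; it is judged then, once.
The state is a dict: "time": time; "joints": joint angles; "qvel": joint speeds; "tau": joint torques, N m; "ee_pos": TCP position; "tcp_rot": TCP orientation; "contact_force": force on the tool from outside, world axes, zero at the start; "ft_torque": the same for the moment, N m; "grip_width": opening from 0.0 (shut) to 1.0 (fully open); "finger_force": force on a finger pad.
Only numpy, scipy, OpenCV 4.12 (cv2) and the standard library are available. Lean on these libraries where they do the work, as an engineer would, in place of code of your own. Each camera call takes 0.05 s, during which the arm holds its last target. There are 200 camera calls.

## Working session

There is one attempt and no reset: what is moved stays moved. The work goes in short steps, Python scripts to look and compute and a tool call to move; the robot and the scene stay as the last step left them, time stands still between calls to the robot, and variables do not carry over. Pictures are saved under pics/ and viewed, at most 10 in all, crops included, and the job is handed in when it is done.

Besides the shell and the picture viewer there is one more tool, called after "Emit:" as name(argument=value, ...) on one line, values as JSON. move_arm: Moves the arm, as the interface text tells. Its arguments: {"type":"object","properties":{"plan":{"type":"array"}},"required":["plan"]}

```bash
mkdir -p pics; ls; python3 - <<'E'
from bench import bot
import cv2,numpy as np
s=bot.read_state();print(s['time'],s['ee_pos'],s['tcp_rot'],s['grip_width'])
ims={}
for n in ['scene','side','wrist']:
    c=bot.get_calibration(n);print(n,{k:np.round(v,4).tolist() for k,v in c.items() if not isinstance(v,str)})
    im=bot.get_image(n);cv2.imwrite(f'pics/{n}0.png',im)
E
```

```text
pics
0.0 [ 6.49304585e-01 -7.20448729e-06  2.08742205e-01] [-1.79885260e+02  8.41799310e-03  9.00038092e+01] 0.9977581499886183
scene {'fx': 362.3166, 'fy': 362.3166, 'cx': 249.7147, 'cy': 197.1493, 'eye': [1.1111, 0.1459, 0.9108], 'rotation': [34.7666, -0.5877, 104.1176]}
side {'fx': 414.6765, 'fy': 414.6765, 'cx': 254.5151, 'cy': 183.5083, 'eye': [0.2122, 0.9283, 0.6521], 'rotation': [60.1646, -1.144, -160.1898]}
wrist {'fx': 297.3186, 'fy': 297.3186, 'cx': 255.8767, 'cy': 194.8633, 'eye': [0.6495, 0.0695, 0.3726], 'rotation': [-16.1589, 0.083, -0.04]}
```

View pics/scene0.png

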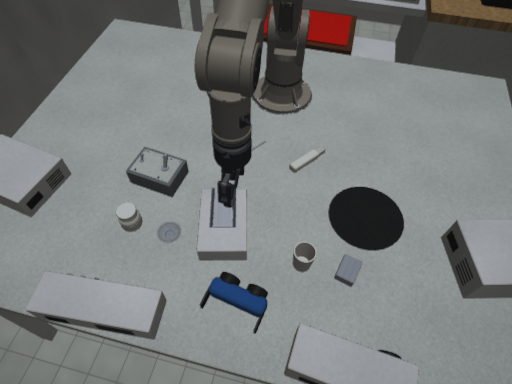

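View pics/side0.png

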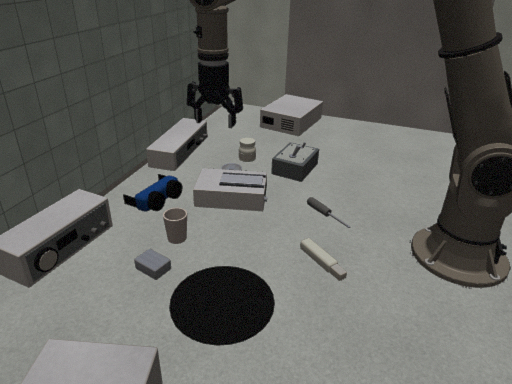

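View pics/wrist0.png

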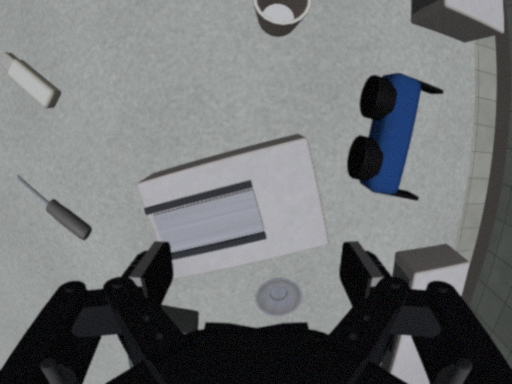

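The scene is clear: the mat is on the left (scene px 366,217) and the switch box is on the right (157,168). The meter is in the middle, turned about 12° (wrist px 235,205), with the plate between its dark rails. The jar, dish, cup and tin all stand clear. Next I turn these into positions.

```bash
cat > h.py <<'E'
import cv2, numpy as np
from scipy.spatial.transform import Rotation as Ro
def cast(name, c, px, z):
    """pixels -> world points on the plane at height z"""
    px=np.atleast_2d(np.asarray(px,float)); K=np.array([[c['fx'],0,c['cx']],[0,c['fy'],c['cy']],[0,0,1.]])
    v=np.c_[(px[:,0]-c['cx'])/c['fx'],(px[:,1]-c['cy'])/c['fy']]
    if name=='wrist':
        r=np.linalg.norm(v,axis=1)+1e-12; d=np.c_[v*(np.sin(r)/r)[:,None],np.cos(r)]
    else: d=np.c_[v,np.ones(len(v))]
    d=Ro.from_euler('xyz',c['rotation'],degrees=True).apply(d*[1,-1,-1])
    e=np.asarray(c['eye']); return (e+d*((z-e[2])/d[:,2])[:,None])[:,:2]
def biggest(mask, seed):
    """contour of the mask's blob nearest to the seed pixel"""
    cs,_=cv2.findContours(mask,cv2.RETR_EXTERNAL,cv2.CHAIN_APPROX_NONE)
    cs=[c for c in cs if cv2.contourArea(c)>60]
    return max(cs,key=lambda c:cv2.pointPolygonTest(c,seed,True))[:,0,:]
E
python3 - <<'E'
from bench import bot; from h import *
C={n:bot.get_calibration(n) for n in ['scene','side','wrist']}
I={n:cv2.medianBlur(cv2.imread(f'pics/{n}0.png'),5) for n in C}
for n,seed in [('scene',(366,217)),('side',(222,302))]:
    g=I[n].max(2); k=biggest((g<45).astype('uint8')*255,seed)
    P=cast(n,C[n],k,.004); print('mat',n,cv2.minEnclosingCircle(P.astype('float32')),cast(n,C[n],k.mean(0),.004))
w=I['wrist'];
for p in [(290,190),(220,290),(200,215),(160,184),(250,150),(200,197),(200,245),(285,215)]: print(p,w[p[1],p[0]])
# rails
dark=((w.max(2)<75)*255).astype('uint8')
for s in [(200,197),(220,245)]:
    k=biggest(dark,s); P=cast('wrist',C['wrist'],k,.065).astype('float32'); print('rail',cv2.minAreaRect(P),k.min(0),k.max(0))
    print(cv2.boxPoints(cv2.minAreaRect(P)))
# deck corners by eye
print('deck',cast('wrist',C['wrist'],[(305,136),(327,245)],.06))
s=I['scene']
for p in [(150,158),(145,178),(175,180),(180,165),(120,150)]: print(p,s[p[1],p[0]])
print('box tops', cast('scene',C['scene'],[(135,152),(187,160),(172,184),(130,170)],.06))
im=cv2.imread('pics/scene0.png')[135:210,100:260]; a=cv2.resize(im,None,fx=4,fy=4)
im=cv2.imread('pics/side0.png')[130:220,170:330]; b=cv2.resize(im,None,fx=4,fy=4)[:300]
cv2.imwrite('pics/c1.png',np.vstack([a,b]))
E
```

```text
mat scene ((0.479489803314209, 0.3485976457595825), 0.10806196928024292) [[0.48563316 0.35014288]]
mat side ((0.47879478335380554, 0.35232987999916077), 0.10919670760631561) [[0.47503144 0.36362724]]
(290, 190) [174 169 169]
(220, 290) [156 157 155]
(200, 215) [164 154 151]
(160, 184) [176 171 172]
(250, 150) [84 85 87]
(200, 197) [57 52 51]
(200, 245) [146 138 136]
(285, 215) [178 173 173]
rail ((0.5826928019523621, -0.022941481322050095), (0.12417720258235931, 0.00661529041826725), 14.54725456237793) [146 182] [250 212]
[[ 0.52176386 -0.03533519]
 [ 0.5234255  -0.0417384 ]
 [ 0.64362174 -0.01054777]
 [ 0.6419601  -0.00414456]]
rail ((0.6432295441627502, -0.13886749744415283), (1.361007571220398, 0.8049662709236145), 0.1863565742969513) [0 0] [511 383]
[[-0.0385797   0.26140013]
 [-0.03596151 -0.5435618 ]
 [ 1.3250388  -0.5391351 ]
 [ 1.3224206   0.26582682]]
deck [[ 0.70112628  0.04370544]
 [ 0.73349307 -0.08310411]]
(150, 158) [151 152 146]
(145, 178) [64 64 60]
(175, 180) [43 43 41]
(180, 165) [96 92 86]
(120, 150) [150 151 145]
box tops [[ 0.45985127 -0.37744445]
 [ 0.44991228 -0.2099434 ]
 [ 0.54787906 -0.22109203]
 [ 0.53019654 -0.36181538]]
```

View pics/c1.png

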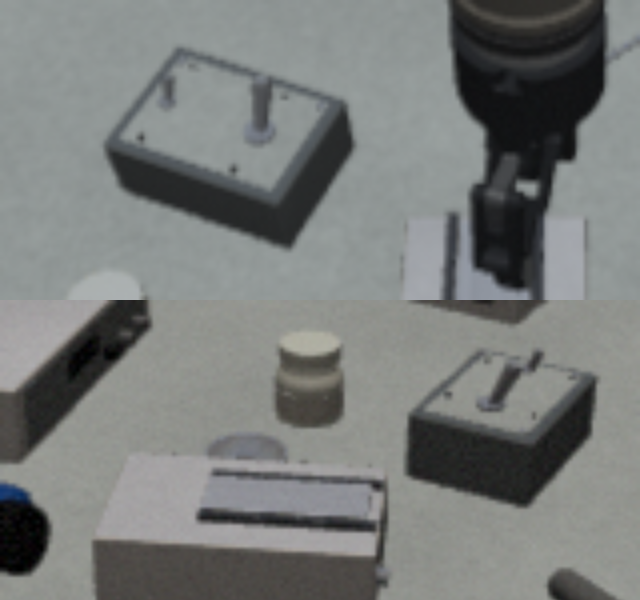

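The mat is at (0.480, 0.350), and both views agree. The meter centre is near (0.620, -0.045) with a yaw of about 14.4°. The deck rear edge measures 131 mm against the expected 130, and the rail fits too. I'll turn the tool so it closes across the plate with the camera at the front, and shut the fingers over the rear deck.

Emit:
move_arm(plan=[{"claw":0,"travel":[-0.027,0.039,0],"yaw":0},{"claw":0,"travel":[0,0,0],"yaw":8.5},{"claw":0,"travel":[0,0,0],"yaw":8.5},{"claw":0,"travel":[0,0,0],"yaw":8.5},{"claw":0,"travel":[0,0,0],"yaw":8.5},{"claw":0,"travel":[0,0,0],"yaw":8.5},{"claw":0,"travel":[0,0,0],"yaw":8.5},{"claw":0,"travel":[0,0,0],"yaw":8.5},{"claw":0,"travel":[0,0,0],"yaw":8.5},{"claw":0,"travel":[0,0,0],"yaw":8.5},{"claw":0,"travel":[0,0,0],"yaw":8.5},{"claw":0,"travel":[0,0,0],"yaw":8.5}])

```text
time: 1.35
ee_pos: [0.6887, -0.0268, 0.2094]
tcp_rot: [180.0, 0.0, -3.8]
contact_force: [0.0, 0.5, -0.2]
grip_width: -0.001
finger_force: 0.0
```

Positive tool yaw turns the other way in the world frame, so I'm rewinding to a yaw of 194.4°.

Emit:
move_arm(plan=[{"claw":0,"travel":[0,0,0],"yaw":-8.5},{"claw":0,"travel":[0,0,0],"yaw":-8.5},{"claw":0,"travel":[0,0,0],"yaw":-8.5},{"claw":0,"travel":[0,0,0],"yaw":-8.5},{"claw":0,"travel":[0,0,0],"yaw":-8.5},{"claw":0,"travel":[0,0,0],"yaw":-8.5},{"claw":0,"travel":[0,0,0],"yaw":-8.5},{"claw":0,"travel":[0,0,0],"yaw":-8.5},{"claw":0,"travel":[0,0,0],"yaw":-8.5},{"claw":0,"travel":[0,0,0],"yaw":-8.5},{"claw":0,"travel":[0,0,0],"yaw":-8.5},{"claw":0,"travel":[0,0,0],"yaw":-8.5}])

```text
time: 2.55
ee_pos: [0.6887, -0.027, 0.2093]
tcp_rot: [-180.0, -0.0, 98.9]
contact_force: [-0.8, -0.5, 0.2]
grip_width: -0.003
finger_force: 0.0
```

Emit:
move_arm(plan=[{"claw":0,"travel":[0,0,0],"yaw":-8.5},{"claw":0,"travel":[0,0,0],"yaw":-8.5},{"claw":0,"travel":[0,0,0],"yaw":-8.5},{"claw":0,"travel":[0,0,0],"yaw":-8.5},{"claw":0,"travel":[0,0,0],"yaw":-8.5},{"claw":0,"travel":[0,0,0],"yaw":-8.5},{"claw":0,"travel":[0,0,0],"yaw":-8.5},{"claw":0,"travel":[0,0,0],"yaw":-8.5},{"claw":0,"travel":[0,0,0],"yaw":-8.5},{"claw":0,"travel":[0,0,0],"yaw":-8.5},{"claw":0,"travel":[0,0,0],"yaw":-8.5},{"claw":0,"travel":[0,0,0.05],"yaw":-2.7}])

```text
time: 3.75
ee_pos: [0.6949, -0.0267, 0.1669]
tcp_rot: [-179.8, 0.9, -165.1]
contact_force: [0.8, -0.1, -0.1]
grip_width: 0.003
finger_force: 0.0
```

```bash
python3 - <<'E'
from bench import bot; from h import *
s=bot.read_state();print(s['ee_pos'],s['tcp_rot'],np.round(s['joints'],1))
c=bot.get_calibration('wrist');print(c['eye'],c['rotation'])
im=bot.get_image('wrist');cv2.imwrite('pics/w1.png',im)
import json;json.dump({k:np.asarray(v).tolist() for k,v in c.items() if k in('fx','fy','cx','cy','eye','rotation')},open('w1.json','w'))
E
```

```text
[ 0.6949196  -0.0267456   0.16687375] [-179.78634813    0.89085403 -165.12746126] [ 10.6  29.4 -17.3  84.4   9.2  66.7  96.7]
[ 0.62414781 -0.04571324  0.32957594] [-16.97647025   0.28334617 104.82320886]
```

View pics/w1.png

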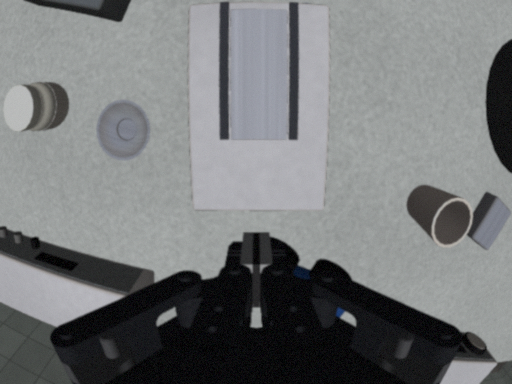

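The view is aligned: the front is up, the plate's rear edge is at row 139 (columns 230–289) and the deck's rear edge at row 210. The rails are vertical in the image and the fingers point behind the plate. I'll refine the frame from this picture.

```bash
python3 - <<'E'
from h import *; import json
c=json.load(open('w1.json')); w=cv2.medianBlur(cv2.imread('pics/w1.png'),3)
rear=cast('wrist',c,[(193,211),(325,208.5)],.06); print('rear',rear, np.linalg.norm(rear[0]-rear[1]))
top=cast('wrist',c,[(189.5,6),(329,6)],.06); print('sides',top,np.linalg.norm(top[0]-top[1]))
g=w.max(2); hs=cv2.cvtColor(w,cv2.COLOR_BGR2HSV)
dark=((g<85)*255).astype('uint8')
R=[]
for s in [(225,70),(294,70)]:
    k=biggest(dark,s); P=cast('wrist',c,k,.065).astype('float32'); r=cv2.minAreaRect(P);R.append(r); print('rail',r)
m=((R[0][0][0]+R[1][0][0])/2,(R[0][0][1]+R[1][0][1])/2); print('rails mid',m)
left,right=(np.array(rear[0]),np.array(rear[1]))
ctr=(rear[0]+rear[1])/2
for yaw in [14.0,14.4,14.8]:
    a=np.radians(yaw);ux=np.array([np.cos(a),np.sin(a)]);uy=np.array([-ux[1],ux[0]])
    C=ctr-.1*ux
    f=lambda p:np.round([(p-C)@ux,(p-C)@uy],4)
    print(yaw,'C',C,'plate rear',[f(p) for p in cast('wrist',c,[(231,139),(260,139),(289,139)],.066)],'railmid',f(np.array(m)),'sides',[f(p) for p in top])
E
```

```text
rear [[ 0.73591808 -0.08131752]
 [ 0.70012998  0.04301351]] 0.12937926430890126
sides [[ 0.54512723 -0.13078253]
 [ 0.51205924 -0.00750681]] 0.1276338277627744
rail ((0.5978088974952698, -0.08368805795907974), (0.12579268217086792, 0.0070767030119895935), 14.362286567687988)
rail ((0.5823379158973694, -0.02385307475924492), (0.12498536705970764, 0.006792319938540459), 14.544312477111816)
rails mid (0.5900734066963196, -0.05377056635916233)
14.0 C [ 0.62099446 -0.04334419] plate rear [array([ 0.0314, -0.0261]), array([ 0.0311, -0.0003]), array([0.0305, 0.0255])] railmid [-0.0325 -0.0026] sides [array([-0.0948, -0.0665]), array([-0.097 ,  0.0611])]
14.4 C [ 0.62116571 -0.04402099] plate rear [array([ 0.0312, -0.0256]), array([0.0311, 0.0002]), array([0.0307, 0.026 ])] railmid [-0.0325 -0.0017] sides [array([-0.0952, -0.0651]), array([-0.0966,  0.0625])]
14.8 C [ 0.62134169 -0.04469658] plate rear [array([ 0.031 , -0.0251]), array([0.0311, 0.0007]), array([0.0309, 0.0265])] railmid [-0.0325 -0.0008] sides [array([-0.0957, -0.0638]), array([-0.0962,  0.0639])]
```

Emit:
move_arm(plan=[{"claw":0,"travel":[0,0,0.03],"yaw":0},{"claw":0,"travel":[0,0,0.03],"yaw":0},{"claw":0,"travel":[0,0,0.015],"yaw":0},{"claw":0,"travel":[0,0,0],"yaw":0},{"claw":0,"travel":[0,0,0],"yaw":0}])

```text
time: 4.3
ee_pos: [0.6897, -0.0269, 0.0857]
tcp_rot: [-180.0, 0.1, -165.3]
contact_force: [0.6, -0.0, 0.6]
grip_width: -0.001
finger_force: 0.0
```

Emit:
move_arm(plan=[{"claw":0,"travel":[0,0,0.008],"yaw":0},{"claw":0,"travel":[0,0,0.004],"yaw":0},{"claw":0,"travel":[0,0,0],"yaw":0},{"claw":0,"travel":[0.01,0,0],"yaw":0},{"claw":0,"travel":[0.01,0,0],"yaw":0},{"claw":0,"travel":[0.004,0,0],"yaw":0},{"claw":0,"travel":[0,0,0],"yaw":0}])

```text
time: 5.0
ee_pos: [0.665, -0.0338, 0.0731]
tcp_rot: [-180.0, -0.0, -165.3]
contact_force: [-0.0, 0.1, 0.6]
grip_width: -0.001
finger_force: 0.0
```

Emit:
move_arm(plan=[{"claw":0,"travel":[0.004,0,0],"yaw":0},{"claw":0,"travel":[0.004,0,0],"yaw":0},{"claw":0,"travel":[0.004,0,0],"yaw":0},{"claw":0,"travel":[0.004,0,0],"yaw":0},{"claw":0,"travel":[0.004,0,0],"yaw":0},{"claw":0,"travel":[0.004,0,0],"yaw":0},{"claw":0,"travel":[0.004,0,0],"yaw":0},{"claw":0,"travel":[0.004,0,0],"yaw":0},{"claw":0,"travel":[0.004,0,0],"yaw":0},{"claw":0,"travel":[0.004,0,0],"yaw":0},{"claw":0,"travel":[0.004,0,0],"yaw":0},{"claw":0,"travel":[0,0,0],"yaw":0}])

```text
time: 6.2
ee_pos: [0.6226, -0.0446, 0.0728]
tcp_rot: [-180.0, -0.0, -165.3]
contact_force: [-0.7, -0.4, -0.3]
grip_width: -0.001
finger_force: 0.0
```

```bash
python3 - <<'E'
from bench import bot; from h import *
s=bot.read_state();print(s['ee_pos'],s['tcp_rot'],s['contact_force'])
c=bot.get_calibration('wrist')
im=bot.get_image('wrist');cv2.imwrite('pics/w2.png',im)
import json;json.dump({k:np.asarray(v).tolist() for k,v in c.items() if k in('fx','fy','cx','cy','eye','rotation')},open('w2.json','w'))
E
```

```text
[ 0.62263685 -0.04456782  0.07280414] [-1.79990551e+02 -2.81710007e-02 -1.65313556e+02] [-0.74222463 -0.39491025 -0.25913627]
```

View pics/w2.png

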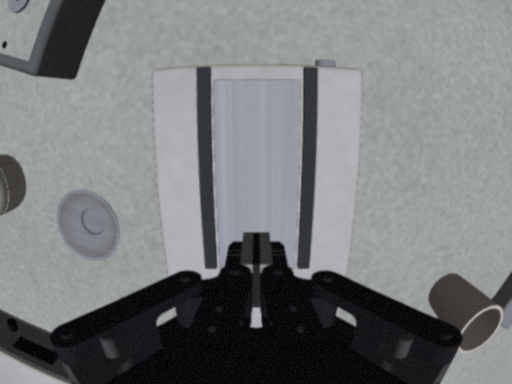

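The plate's front edge (row 80) is still behind the case's front edge (row 66), although the finger is well forward. I need to know whether the plate moved or the tip rode over it.

```bash
python3 - <<'E'
from h import *; import json
c=json.load(open('w2.json')); a=np.radians(14.5);ux=np.array([np.cos(a),np.sin(a)]);uy=np.array([-ux[1],ux[0]]);C=np.array([.621,-.0447])
f=lambda p:np.round(np.c_[(p-C)@ux,(p-C)@uy],4).tolist()
print('plate front',f(cast('wrist',c,[(217,80),(299,80)],.066)),'case edge',f(cast('wrist',c,[(258,65)],.06)),'rails end',f(cast('wrist',c,[(210,268),(304,268)],.065)))
print('finger tip px at heights', [f(cast('wrist',c,[(256,234)],z)) for z in (.06,.066,.08)])
w=cv2.imread('pics/w2.png')
cv2.imwrite('pics/w2c.png',cv2.resize(w[190:310,170:350],None,fx=4,fy=4,interpolation=cv2.INTER_CUBIC))
w1=cv2.imread('pics/side0.png')
E
```

```text
plate front [[-0.0875, -0.0236], [-0.0877, 0.0229]] case edge [[-0.0969, -0.0003]] rails end [[0.0312, -0.0319], [0.0311, 0.0309]]
finger tip px at heights [[[0.0082, -0.0012]], [[0.0055, -0.0012]], [[-0.0006, -0.0012]]]
```

View pics/w2c.png

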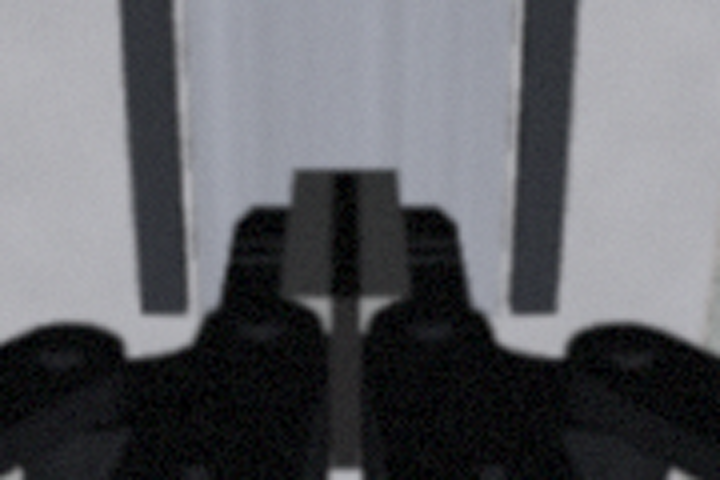

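The plate has not moved: its front is still at -88 mm and the tip passed over it, so the real tip is higher than the nominal figure says. I'll back off behind the plate and touch down on the bare deck to find the true tip height.

Emit:
move_arm(plan=[{"claw":0,"travel":[0,0,-0.015],"yaw":0},{"claw":0,"travel":[-0.035,0,0],"yaw":0},{"claw":0,"travel":[-0.035,0,0],"yaw":0},{"claw":0,"travel":[0,0,0.0],"yaw":0},{"claw":0,"travel":[0,0,0.015],"yaw":0},{"claw":0,"travel":[0,0,0],"yaw":0},{"claw":0,"travel":[0,0,0.001],"yaw":0},{"claw":0,"travel":[0,0,0.001],"yaw":0},{"claw":0,"travel":[0,0,0],"yaw":0}])

```text
time: 7.15
ee_pos: [0.6907, -0.0268, 0.0711]
tcp_rot: [-180.0, 0.0, -165.3]
contact_force: [0.5, -0.3, 0.7]
grip_width: -0.001
finger_force: 0.0
```

Emit:
move_arm(plan=[{"claw":0,"travel":[0,0,0.001],"yaw":0},{"claw":0,"travel":[0,0,0],"yaw":0}])

```text
time: 7.35
ee_pos: [0.691, -0.0265, 0.07]
tcp_rot: [-180.0, 0.0, -165.3]
contact_force: [0.3, -1.3, 0.4]
grip_width: 0.002
finger_force: 0.0
```

Emit:
move_arm(plan=[{"claw":0,"travel":[0,0,0.001],"yaw":0},{"claw":0,"travel":[0,0,0],"yaw":0}])

```text
time: 7.55
ee_pos: [0.6909, -0.0264, 0.0688]
tcp_rot: [180.0, -0.0, -165.3]
contact_force: [0.2, -0.1, -0.6]
grip_width: 0.0
finger_force: 0.0
```

Emit:
move_arm(plan=[{"claw":0,"travel":[0,0,0.001],"yaw":0},{"claw":0,"travel":[0,0,0],"yaw":0}])

```text
time: 7.75
ee_pos: [0.6909, -0.0264, 0.0677]
tcp_rot: [180.0, -0.0, -165.3]
contact_force: [-0.5, 0.6, 0.4]
grip_width: 0.0
finger_force: 0.0
```

Emit:
move_arm(plan=[{"claw":0,"travel":[0,0,0.001],"yaw":0},{"claw":0,"travel":[0,0,0],"yaw":0}])

```text
time: 7.95
ee_pos: [0.6909, -0.0265, 0.0667]
tcp_rot: [180.0, -0.0, -165.3]
contact_force: [0.3, 0.1, 0.3]
grip_width: 0.001
finger_force: 0.0
```

Emit:
move_arm(plan=[{"claw":0,"travel":[0,0,0.001],"yaw":0},{"claw":0,"travel":[0,0,0],"yaw":0}])

```text
time: 8.15
ee_pos: [0.6909, -0.0265, 0.0656]
tcp_rot: [180.0, -0.0, -165.3]
contact_force: [-0.3, 0.7, -0.9]
grip_width: 0.001
finger_force: 0.0
```

Emit:
move_arm(plan=[{"claw":0,"travel":[0,0,0.001],"yaw":0},{"claw":0,"travel":[0,0,0],"yaw":0}])

```text
time: 8.35
ee_pos: [0.6909, -0.0264, 0.0647]
tcp_rot: [180.0, -0.0, -165.3]
contact_force: [0.2, 1.0, -0.2]
grip_width: 0.002
finger_force: 0.0
```

Emit:
move_arm(plan=[{"claw":0,"travel":[0,0,0.001],"yaw":0},{"claw":0,"travel":[0,0,0],"yaw":0}])

```text
time: 8.55
ee_pos: [0.6909, -0.0264, 0.0637]
tcp_rot: [180.0, -0.0, -165.3]
contact_force: [-0.0, 0.3, 0.4]
grip_width: -0.003
finger_force: 0.0
```

Emit:
move_arm(plan=[{"claw":0,"travel":[0,0,0.001],"yaw":0},{"claw":0,"travel":[0,0,0],"yaw":0}])

```text
time: 8.75
ee_pos: [0.6909, -0.0265, 0.0627]
tcp_rot: [180.0, -0.0, -165.3]
contact_force: [0.1, -0.6, 0.1]
grip_width: 0.004
finger_force: 0.0
```

Emit:
move_arm(plan=[{"claw":0,"travel":[0,0,0.001],"yaw":0},{"claw":0,"travel":[0,0,0],"yaw":0}])

```text
time: 8.95
ee_pos: [0.6909, -0.0265, 0.0617]
tcp_rot: [-180.0, -0.0, -165.3]
contact_force: [0.2, -0.5, 0.0]
grip_width: 0.002
finger_force: 0.0
```

Emit:
move_arm(plan=[{"claw":0,"travel":[0,0,0.001],"yaw":0},{"claw":0,"travel":[0,0,0],"yaw":0}])

```text
time: 9.15
ee_pos: [0.6909, -0.0265, 0.0607]
tcp_rot: [180.0, -0.0, -165.3]
contact_force: [0.2, 0.3, 0.5]
grip_width: 0.0
finger_force: 0.0
```

```bash
python3 - <<'E'
from bench import bot; from h import *
s=bot.read_state();print(s['time'],s['ee_pos'],s['contact_force'],s['tau'])
ims=[]
im=bot.get_image('side');cv2.imwrite('pics/s3.png',im)
cv2.imwrite('pics/s3c.png',cv2.resize(im[120:220,170:300],None,fx=6,fy=6,interpolation=cv2.INTER_CUBIC))
E
```

```text
9.15 [ 0.69089947 -0.02646675  0.06070567] [0.19536238 0.28166726 0.48252851] [-1.03095314e-02 -5.50224960e+01 -3.18302169e+00 -2.25116283e+01
  1.20546724e-02 -1.60253380e-02 -1.16805804e-03]
```

View pics/s3c.png

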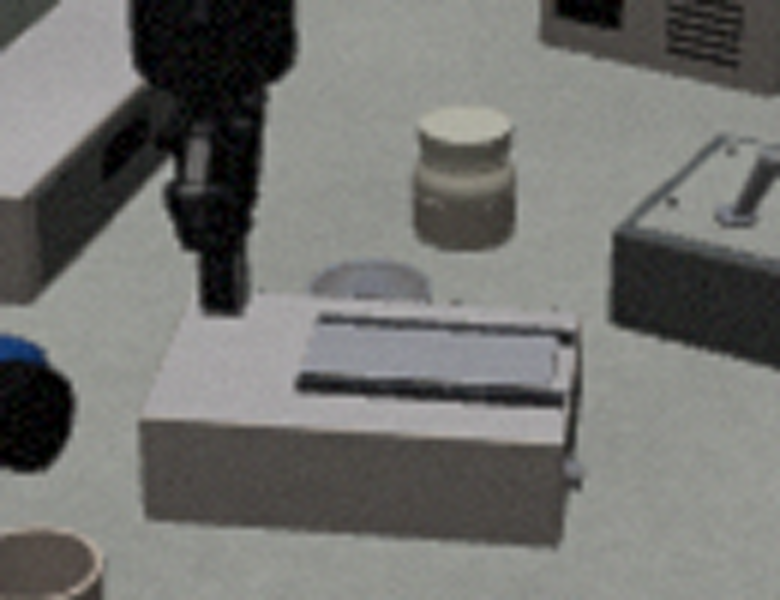

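The side view shows the tip (crop 222,312, i.e. full px 207,172) still hovering above the deck. I'll work out its actual position.

```bash
python3 - <<'E'
from bench import bot; from h import *
c=bot.get_calibration('side')
R=Ro.from_euler('xyz',c['rotation'],degrees=True)
def proj(p):
    q=R.inv().apply(np.array(p)-c['eye'])*[1,-1,-1]; return np.round([c['cx']+c['fx']*q[0]/q[2],c['cy']+c['fy']*q[1]/q[2]],1)
for z in (.05,.06,.07,.08): print(z,proj([.6909,-.0265,z]))
print('deck rear corners',proj([.7345,-.082,.06]),proj([.7005,.043,.06]), 'crop px', [(proj(p)-[170,120])*6 for p in ([.7345,-.082,.06],[.7005,.043,.06])])
# scene view too: tip is lowest dark point
n=bot.get_image('scene');cv2.imwrite('pics/sc3.png',n)
c=bot.get_calibration('scene');R=Ro.from_euler('xyz',c['rotation'],degrees=True)
for z in (.05,.06,.07,.08): print('scene',z,proj([.6909,-.0265,z]))
m=((cv2.medianBlur(n,3).max(2)<60)*255).astype('uint8')
for r in range(205,250,2): 
    x=np.where(m[r,200:250])[0]+200; print(r,(x.min(),x.max(),len(x)) if len(x) else None)
E
```

```text
0.05 [207.3 180.9]
0.06 [207.2 177.9]
0.07 [207.  174.9]
0.08 [206.9 171.9]
deck rear corners [202.1 167.2] [193.3 188.5] crop px [array([192.6, 283.2]), array([139.8, 411. ])]
scene 0.05 [222.  242.7]
scene 0.06 [221.8 240.9]
scene 0.07 [221.6 239.1]
scene 0.08 [221.4 237.3]
205 (np.int64(202), np.int64(234), 33)
207 (np.int64(202), np.int64(234), 33)
209 (np.int64(202), np.int64(234), 33)
211 (np.int64(202), np.int64(235), 34)
213 (np.int64(202), np.int64(236), 35)
215 (np.int64(201), np.int64(244), 39)
217 (np.int64(200), np.int64(239), 40)
219 (np.int64(200), np.int64(243), 44)
221 (np.int64(200), np.int64(244), 45)
223 (np.int64(200), np.int64(243), 44)
225 (np.int64(200), np.int64(241), 42)
227 (np.int64(201), np.int64(238), 38)
229 (np.int64(205), np.int64(235), 31)
231 (np.int64(215), np.int64(226), 12)
233 (np.int64(216), np.int64(225), 10)
235 (np.int64(216), np.int64(225), 10)
237 (np.int64(219), np.int64(223), 5)
239 None
241 None
243 None
245 None
247 None
249 None
```

Emit:
move_arm(plan=[{"claw":0,"travel":[0,0,0.001],"yaw":0},{"claw":0,"travel":[0,0,0.001],"yaw":0},{"claw":0,"travel":[0,0,0],"yaw":0}])

```text
time: 9.55
ee_pos: [0.6908, -0.0264, 0.0586]
tcp_rot: [180.0, -0.0, -165.3]
contact_force: [0.6, -0.8, 0.7]
grip_width: -0.001
finger_force: 0.0
```

Emit:
move_arm(plan=[{"claw":0,"travel":[0,0,0.001],"yaw":0},{"claw":0,"travel":[0,0,0.001],"yaw":0},{"claw":0,"travel":[0,0,0],"yaw":0}])

```text
time: 9.85
ee_pos: [0.6908, -0.0265, 0.0566]
tcp_rot: [180.0, -0.0, -165.3]
contact_force: [-0.4, 0.2, -0.4]
grip_width: 0.001
finger_force: 0.0
```

Emit:
move_arm(plan=[{"claw":0,"travel":[0,0,0.001],"yaw":0},{"claw":0,"travel":[0,0,0.001],"yaw":0},{"claw":0,"travel":[0,0,0],"yaw":0}])

```text
time: 10.15
ee_pos: [0.6908, -0.0265, 0.0546]
tcp_rot: [180.0, -0.0, -165.3]
contact_force: [0.1, -0.7, -0.3]
grip_width: 0.001
finger_force: 0.0
```

Emit:
move_arm(plan=[{"claw":0,"travel":[0,0,0.001],"yaw":0},{"claw":0,"travel":[0,0,0.001],"yaw":0},{"claw":0,"travel":[0,0,0],"yaw":0}])

```text
time: 10.45
ee_pos: [0.6908, -0.0265, 0.0526]
tcp_rot: [180.0, -0.0, -165.3]
contact_force: [-0.4, 0.1, 0.8]
grip_width: 0.004
finger_force: 0.0
```

Emit:
move_arm(plan=[{"claw":0,"travel":[0,0,0.001],"yaw":0},{"claw":0,"travel":[0,0,0.001],"yaw":0},{"claw":0,"travel":[0,0,0],"yaw":0}])

```text
time: 10.75
ee_pos: [0.6908, -0.0265, 0.0506]
tcp_rot: [180.0, -0.0, -165.3]
contact_force: [-0.2, -0.3, 0.0]
grip_width: -0.002
finger_force: 0.0
```

Emit:
move_arm(plan=[{"claw":0,"travel":[0,0,0.001],"yaw":0},{"claw":0,"travel":[0,0,0.001],"yaw":0},{"claw":0,"travel":[0,0,0],"yaw":0}])

```text
time: 11.05
ee_pos: [0.6908, -0.0265, 0.0486]
tcp_rot: [180.0, -0.0, -165.3]
contact_force: [-0.2, 0.9, 0.5]
grip_width: 0.003
finger_force: 0.0
```

Emit:
move_arm(plan=[{"claw":0,"travel":[0,0,0.001],"yaw":0},{"claw":0,"travel":[0,0,0],"yaw":0}])

```text
time: 11.25
ee_pos: [0.6909, -0.0265, 0.0477]
tcp_rot: [-180.0, -0.0, -165.3]
contact_force: [-0.1, 0.0, 0.3]
grip_width: -0.002
finger_force: 0.0
```

```bash
python3 - <<'E'
from bench import bot; from h import *
im=bot.get_image('side');m=((cv2.medianBlur(im,3).max(2)<60)*255).astype('uint8')
for n in (im,cv2.imread('pics/s3.png')):
    m=cv2.medianBlur(n,3).max(2)<60
    print([ (r,np.where(m[r,190:225])[0].min()+190,np.where(m[r,190:225])[0].max()+190) for r in range(166,190) if m[r,190:225].any()])
E
```

```text
[(166, np.int64(203), np.int64(210)), (167, np.int64(204), np.int64(210)), (168, np.int64(204), np.int64(210)), (169, np.int64(204), np.int64(210)), (170, np.int64(204), np.int64(210)), (171, np.int64(204), np.int64(210)), (172, np.int64(204), np.int64(210)), (173, np.int64(204), np.int64(210)), (174, np.int64(204), np.int64(209)), (175, np.int64(205), np.int64(208)), (183, np.int64(221), np.int64(224)), (184, np.int64(221), np.int64(224))]
[(166, np.int64(204), np.int64(210)), (167, np.int64(204), np.int64(210)), (168, np.int64(204), np.int64(210)), (169, np.int64(204), np.int64(210)), (170, np.int64(204), np.int64(209)), (171, np.int64(205), np.int64(208)), (183, np.int64(221), np.int64(224)), (184, np.int64(221), np.int64(224))]
```

The tip is dropping as expected, at about 3 px per 10 mm. It should be about 8 mm above the deck, so I'll keep probing.

Emit:
move_arm(plan=[{"claw":0,"travel":[0,0,0.001],"yaw":0},{"claw":0,"travel":[0,0,0.001],"yaw":0},{"claw":0,"travel":[0,0,0.001],"yaw":0},{"claw":0,"travel":[0,0,0],"yaw":0}])

```text
time: 11.7
ee_pos: [0.6908, -0.0265, 0.0446]
tcp_rot: [180.0, -0.0, -165.3]
contact_force: [0.1, 0.3, 0.1]
grip_width: -0.002
finger_force: 0.0
```

Emit:
move_arm(plan=[{"claw":0,"travel":[0,0,0.001],"yaw":0},{"claw":0,"travel":[0,0,0.001],"yaw":0},{"claw":0,"travel":[0,0,0],"yaw":0}])

```text
time: 12.0
ee_pos: [0.6908, -0.0265, 0.0426]
tcp_rot: [180.0, -0.0, -165.3]
contact_force: [-0.2, -0.4, -0.6]
grip_width: 0.004
finger_force: 0.0
```

Emit:
move_arm(plan=[{"claw":0,"travel":[0,0,0.001],"yaw":0},{"claw":0,"travel":[0,0,0.001],"yaw":0},{"claw":0,"travel":[0,0,0],"yaw":0}])

```text
time: 12.3
ee_pos: [0.6909, -0.0264, 0.0407]
tcp_rot: [180.0, -0.0, -165.3]
contact_force: [1.5, -0.1, 1.2]
grip_width: -0.001
finger_force: 0.0
```

Emit:
move_arm(plan=[{"claw":0,"travel":[0,0,0.001],"yaw":0},{"claw":0,"travel":[0,0,0.001],"yaw":0},{"claw":0,"travel":[0,0,0],"yaw":0}])

```text
time: 12.6
ee_pos: [0.691, -0.0265, 0.0388]
tcp_rot: [-180.0, 0.0, -165.3]
contact_force: [-0.6, -0.0, -0.5]
grip_width: 0.002
finger_force: 0.0
```

Emit:
move_arm(plan=[{"claw":0,"travel":[0,0,0.001],"yaw":0},{"claw":0,"travel":[0,0,0.001],"yaw":0},{"claw":0,"travel":[0,0,0],"yaw":0}])

```text
time: 12.9
ee_pos: [0.6911, -0.0265, 0.0387]
tcp_rot: [-180.0, 0.0, -165.3]
contact_force: [-3.5, -0.1, 8.3]
grip_width: 0.003
finger_force: 4.3
```

```bash
python3 - <<'E'
from bench import bot; from h import *
s=bot.read_state();print(s['ee_pos'],s['contact_force'])
c=bot.get_calibration('wrist');print(c['eye'])
im=bot.get_image('side');a=cv2.resize(im[140:200,170:270],None,fx=6,fy=6,interpolation=cv2.INTER_CUBIC)
m=cv2.medianBlur(im,3).max(2)<60
print([ (r,np.where(m[r,190:225])[0].min()+190,np.where(m[r,190:225])[0].max()+190) for r in range(168,190) if m[r,190:225].any()])
w=bot.get_image('wrist')[170:270,140:380];b=cv2.resize(w,(600,240))
cv2.imwrite('pics/p4.png',np.vstack([a,b]))
E
```

```text
[ 0.69110761 -0.02646917  0.03865341] [-3.45590379 -0.13018826  8.26878356]
[ 0.62284956 -0.04510626  0.20243474]
[(168, np.int64(202), np.int64(210)), (169, np.int64(203), np.int64(210)), (170, np.int64(204), np.int64(210)), (171, np.int64(204), np.int64(210)), (172, np.int64(204), np.int64(210)), (173, np.int64(204), np.int64(210)), (174, np.int64(204), np.int64(210)), (175, np.int64(204), np.int64(210)), (176, np.int64(204), np.int64(210)), (177, np.int64(204), np.int64(210)), (178, np.int64(205), np.int64(209)), (183, np.int64(221), np.int64(224)), (184, np.int64(221), np.int64(224))]
```

View pics/p4.png

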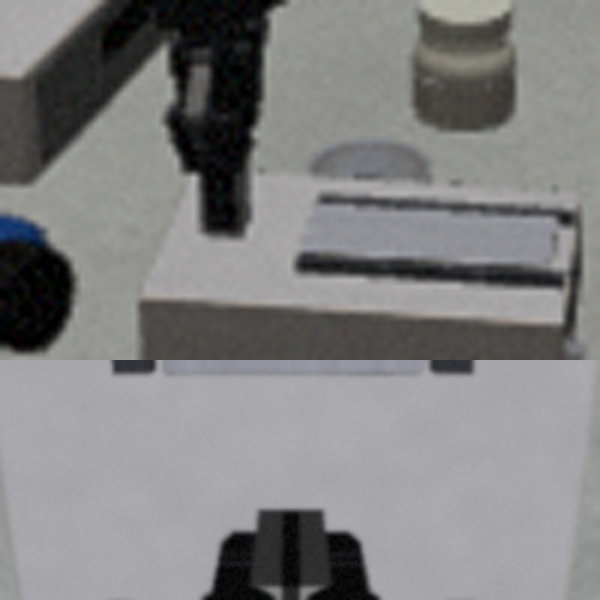

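The tip has touched the deck, at a TCP z of 0.0387. With the fingers shut, the tips therefore sit about 21 mm behind the reported TCP, not the documented 11 mm ahead. I'll use this measured offset from here on: lift 2 mm off the deck and push.

Emit:
move_arm(plan=[{"claw":0,"travel":[0,0,-0.004],"yaw":0},{"claw":0,"travel":[0,0,0],"yaw":0},{"claw":0,"travel":[0.012,0,0],"yaw":0},{"claw":0,"travel":[0.01,0,0],"yaw":0},{"claw":0,"travel":[0.004,0,0],"yaw":0},{"claw":0,"travel":[0,0,0],"yaw":0},{"claw":0,"travel":[0.004,0,0],"yaw":0},{"claw":0,"travel":[0.004,0,0],"yaw":0},{"claw":0,"travel":[0.004,0,0],"yaw":0},{"claw":0,"travel":[0.004,0,0],"yaw":0},{"claw":0,"travel":[0.004,0,0],"yaw":0},{"claw":0,"travel":[0,0,0],"yaw":0}])

```text
time: 14.2
ee_pos: [0.6458, -0.0384, 0.0408]
tcp_rot: [-180.0, -0.0, -165.3]
contact_force: [-0.5, -0.4, 0.2]
grip_width: 0.003
finger_force: 0.0
```

```bash
cat > front.py <<'E'
from bench import bot; from h import *
s=bot.read_state();c=bot.get_calibration('wrist');w=cv2.medianBlur(bot.get_image('wrist'),3);cv2.imwrite('pics/front_last.png',w)
a=np.radians(14.5);ux=np.array([np.cos(a),np.sin(a)]);uy=np.array([-ux[1],ux[0]]);C=np.array([.621,-.0447])
f=lambda p:np.round(np.c_[(p-C)@ux,(p-C)@uy],4).tolist()
p=np.asarray(s['ee_pos']);print(p,f(p[None,:2]),s['contact_force'])
b=w.astype(int); m=((b[...,0]-b[...,2]>6)&(b.max(2)>90)).astype('uint8')*255   # bluish plate
m=cv2.morphologyEx(m,cv2.MORPH_OPEN,np.ones((5,5)))
k=biggest(m,(258,160)); P=cast('wrist',c,k,.066); M=np.array(f(P))
print('plate x range',M[:,0].min(),M[:,0].max(),'y',M[:,1].min(),M[:,1].max(),k.min(0),k.max(0))
E
python3 front.py
```

```text
[ 0.64582609 -0.03842499  0.04084583] [[0.0256, -0.0001]] [-0.47037239 -0.37754948  0.15460223]
plate x range -0.1007 0.0133 y -0.0256 0.0238 [204   0] [310 230]
```

The plate is moving with the tip: its rear is at +13 to +15 mm, matching the finger face. It needs another 40 mm.

Emit:
move_arm(plan=[{"claw":0,"travel":[0.004,0,0],"yaw":0},{"claw":0,"travel":[0.004,0,0],"yaw":0},{"claw":0,"travel":[0.004,0,0],"yaw":0},{"claw":0,"travel":[0.004,0,0],"yaw":0},{"claw":0,"travel":[0.004,0,0],"yaw":0},{"claw":0,"travel":[0.004,0,0],"yaw":0},{"claw":0,"travel":[0.004,0,0],"yaw":0},{"claw":0,"travel":[0.004,0,0],"yaw":0},{"claw":0,"travel":[0.004,0,0],"yaw":0},{"claw":0,"travel":[0.003,0,0],"yaw":0},{"claw":0,"travel":[0.001,0,0],"yaw":0},{"claw":0,"travel":[0,0,0],"yaw":0}])

```text
time: 15.45
ee_pos: [0.6075, -0.0485, 0.0408]
tcp_rot: [-180.0, -0.0, -165.3]
contact_force: [-1.1, -0.4, -0.6]
grip_width: -0.002
finger_force: 0.0
```

```bash
python3 front.py; python3 - <<'E'
from bench import bot; from h import *
im=bot.get_image('side');cv2.imwrite('pics/s5.png',im)
cv2.imwrite('pics/s5c.png',cv2.resize(im[130:220,190:310],None,fx=6,fy=6,interpolation=cv2.INTER_CUBIC))
E
```

```text
[ 0.60747148 -0.04845482  0.04080564] [[-0.014, -0.0002]] [-1.05931529 -0.35808097 -0.57622049]
plate x range -0.1403 -0.0207 y -0.026 0.0238 [203   0] [309 240]
```

View pics/s5c.png

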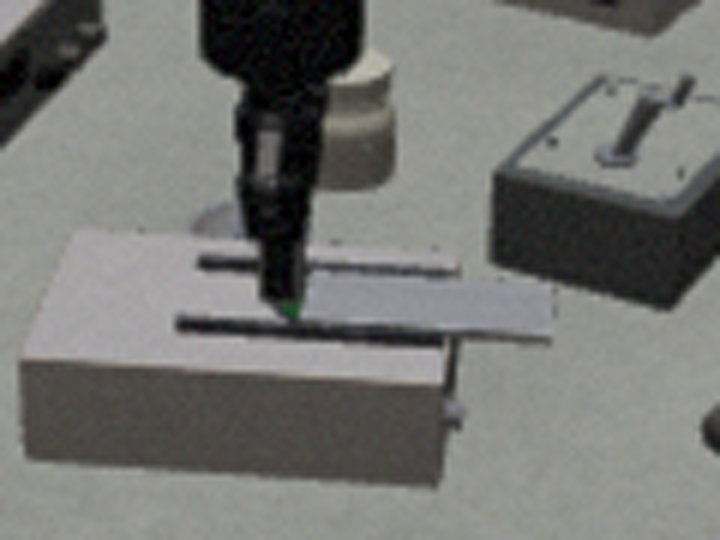

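The plate overhangs about 45 mm and is still flat on the case, with its rear at -25 mm. Next I lift, open, and move over the overhang with the pad centre at meter x ≈ -125 mm.

Emit:
move_arm(plan=[{"claw":0,"travel":[-0.002,0,0],"yaw":0},{"claw":0,"travel":[0,0,-0.03],"yaw":0},{"claw":0.07,"travel":[0,0,-0.03],"yaw":0},{"claw":0.07,"travel":[0.04,0,0],"yaw":0},{"claw":0.07,"travel":[0.04,0,0],"yaw":0},{"claw":0.07,"travel":[0.033,0,0],"yaw":0},{"claw":0.07,"travel":[0,0,0],"yaw":0},{"claw":0.07,"travel":[0,0,0],"yaw":0},{"claw":0.07,"travel":[0,0,0],"yaw":0},{"claw":0.07,"travel":[0,0,0],"yaw":0}])

```text
time: 16.55
ee_pos: [0.5018, -0.0758, 0.101]
tcp_rot: [180.0, 0.1, -165.2]
contact_force: [-0.5, 0.6, -0.4]
grip_width: 0.823
finger_force: 0.0
```

```bash
python3 front.py; python3 - <<'E'
from bench import bot; from h import *
w=cv2.imread('pics/front_last.png'); c=bot.get_calibration('wrist')
a=np.radians(14.5);ux=np.array([np.cos(a),np.sin(a)]);uy=np.array([-ux[1],ux[0]]);C=np.array([.621,-.0447])
g=w[...,0].astype(int)-w[...,2]
print('blue-red down col 250,262:',[(r,g[r,246:268].mean().round(1),w[r,246:268].max(1).mean().round()) for r in range(30,260,8)])
E
```

```text
[ 0.50181611 -0.0758446   0.10097443] [[-0.1232, -0.0003]] [-0.46444715  0.57603681 -0.37578057]
plate x range -0.1452 -0.0256 y -0.0262 0.024 [221 183] [290 320]
blue-red down col 250,262: [(30, np.float64(2.3), np.float64(159.0)), (38, np.float64(2.0), np.float64(157.0)), (46, np.float64(2.7), np.float64(158.0)), (54, np.float64(2.0), np.float64(141.0)), (62, np.float64(1.5), np.float64(124.0)), (70, np.float64(2.3), np.float64(138.0)), (78, np.float64(2.5), np.float64(162.0)), (86, np.float64(2.1), np.float64(159.0)), (94, np.float64(2.4), np.float64(156.0)), (102, np.float64(2.3), np.float64(160.0)), (110, np.float64(2.4), np.float64(158.0)), (118, np.float64(2.1), np.float64(158.0)), (126, np.float64(2.2), np.float64(158.0)), (134, np.float64(2.1), np.float64(158.0)), (142, np.float64(2.1), np.float64(157.0)), (150, np.float64(2.4), np.float64(154.0)), (158, np.float64(2.4), np.float64(154.0)), (166, np.float64(2.1), np.float64(154.0)), (174, np.float64(2.5), np.float64(151.0)), (182, np.float64(2.8), np.float64(116.0)), (190, np.float64(12.9), np.float64(162.0)), (198, np.float64(12.7), np.float64(162.0)), (206, np.float64(13.1), np.float64(162.0)), (214, np.float64(13.0), np.float64(162.0)), (222, np.float64(12.6), np.float64(161.0)), (230, np.float64(13.0), np.float64(162.0)), (238, np.float64(12.7), np.float64(162.0)), (246, np.float64(12.9), np.float64(162.0)), (254, np.float64(12.7), np.float64(161.0))]
```

The measured plate runs x -145…-26 and y -26…+24 mm, so it's 120 × 50 as expected. I'll descend and close on it.

Emit:
move_arm(plan=[{"claw":0.07,"travel":[0,-0.001,0.03],"yaw":0},{"claw":0.07,"travel":[0,0,0.02],"yaw":0},{"claw":0.07,"travel":[0,0,0.01],"yaw":0},{"claw":0.07,"travel":[0,0,0.009],"yaw":0},{"claw":0.07,"travel":[0,0,0],"yaw":0},{"claw":0.07,"travel":[0,0,0],"yaw":0},{"claw":0.03,"travel":[0,0,0],"yaw":0},{"claw":0.03,"travel":[0,0,0],"yaw":0},{"claw":0.03,"travel":[0,0,0],"yaw":0},{"claw":0.03,"travel":[0,0,0],"yaw":0},{"claw":0.03,"travel":[0,0,0],"yaw":0},{"claw":0.03,"travel":[0,0,0],"yaw":0}])

```text
time: 17.8
ee_pos: [0.5015, -0.0775, 0.0328]
tcp_rot: [-180.0, 0.1, -165.3]
contact_force: [-1.3, -0.3, 5.5]
grip_width: 0.565
finger_force: 61.4
```

Emit:
move_arm(plan=[{"claw":0.03,"travel":[0,0,-0.004],"yaw":0},{"claw":0.03,"travel":[0,0,-0.006],"yaw":0},{"claw":0.03,"travel":[0,0,-0.02],"yaw":0},{"claw":0.03,"travel":[0,0,-0.03],"yaw":0},{"claw":0.03,"travel":[0,0,-0.03],"yaw":0},{"claw":0.03,"travel":[0,0,0],"yaw":0},{"claw":0.03,"travel":[0,0,0],"yaw":0}])

```text
time: 18.5
ee_pos: [0.5007, -0.0775, 0.1223]
tcp_rot: [-180.0, 0.1, -165.3]
contact_force: [0.0, 0.2, -2.0]
grip_width: 0.567
finger_force: 61.9
```

```bash
cat > held.py <<'E'
from bench import bot; from h import *
s=bot.read_state();c=bot.get_calibration('wrist');w=cv2.medianBlur(bot.get_image('wrist'),3);cv2.imwrite('pics/held.png',w)
p=np.asarray(s['ee_pos']);print(p,s['tcp_rot'],s['contact_force'],s['ft_torque'])
a=np.radians(s['tcp_rot'][2]+180);ux=np.array([np.cos(a),np.sin(a)]);uy=np.array([-ux[1],ux[0]])
b=w.astype(int); m=((b[...,0]-b[...,2]>6)&(b.max(2)>90)).astype('uint8')*255
m=cv2.morphologyEx(m,cv2.MORPH_OPEN,np.ones((5,5)))
k=biggest(m,(258,235))
for dz in (.025,.030,.035):   # height of plate top above TCP
    P=cast('wrist',c,k,p[2]+dz)-p[:2]; X=P@ux;Y=P@uy
    wid=lambda x0:(lambda q:(round(q.min(),4),round(q.max(),4)))(Y[abs(X-x0)<.004])
    print(dz,'x',X.min().round(4),X.max().round(4),'width at x=',[(x,wid(x)) for x in (-.018,.02,.04,.06,.08) if (abs(X-x)<.004).sum()>1],k.min(0),k.max(0))
E
python3 held.py
```

```text
[ 0.50074148 -0.0775409   0.12226698] [-1.79961909e+02  5.07737742e-02 -1.65298836e+02] [ 0.04618117  0.15749284 -2.04033662] [-0.00245719  0.07743645  0.04962585]
0.025 x -0.0187 0.0523 width at x= [(-0.018, (np.float64(-0.0269), np.float64(0.0239))), (0.02, (np.float64(-0.0264), np.float64(0.0253))), (0.04, (np.float64(-0.0258), np.float64(0.0257)))] [205 218] [305 327]
0.03 x -0.0205 0.0478 width at x= [(-0.018, (np.float64(-0.026), np.float64(0.0232))), (0.02, (np.float64(-0.0255), np.float64(0.0246))), (0.04, (np.float64(-0.0251), np.float64(0.025)))] [205 218] [305 327]
0.035 x -0.0224 0.0434 width at x= [(-0.018, (np.float64(-0.025), np.float64(0.0224))), (0.02, (np.float64(-0.0247), np.float64(0.0237))), (0.04, (np.float64(-0.0242), np.float64(0.0241)))] [205 218] [305 327]
```

The plate is held flat: width reads 50 mm along its length and the wrist force is about 2 N. Its centre is 39 mm behind the TCP. I'll carry it towards the mat at height.

Emit:
move_arm(plan=[{"claw":0.03,"travel":[-0.001,0.01,0],"yaw":0},{"claw":0.03,"travel":[-0.002,0.02,0],"yaw":0},{"claw":0.03,"travel":[-0.004,0.03,0],"yaw":0},{"claw":0.03,"travel":[-0.004,0.035,0],"yaw":0},{"claw":0.03,"travel":[-0.004,0.035,0],"yaw":0},{"claw":0.03,"travel":[-0.004,0.035,0],"yaw":0},{"claw":0.03,"travel":[-0.004,0.035,0],"yaw":0},{"claw":0.03,"travel":[-0.004,0.035,0],"yaw":0},{"claw":0.03,"travel":[-0.004,0.035,0],"yaw":0},{"claw":0.03,"travel":[-0.004,0.035,0],"yaw":0},{"claw":0.03,"travel":[-0.004,0.03,0],"yaw":0},{"claw":0.03,"travel":[-0.004,0.025,0],"yaw":0}])

```text
time: 19.75
ee_pos: [0.4486, 0.284, 0.1206]
tcp_rot: [180.0, -0.2, -165.1]
contact_force: [-0.0, -0.2, -1.2]
grip_width: 0.562
finger_force: 61.9
```

Emit:
move_arm(plan=[{"claw":0.03,"travel":[-0.003,0.025,0],"yaw":0},{"claw":0.03,"travel":[-0.003,0.02,0],"yaw":0},{"claw":0.03,"travel":[-0.001,0.013,0],"yaw":0},{"claw":0.03,"travel":[0,0,0],"yaw":0},{"claw":0.03,"travel":[0,0,0],"yaw":0},{"claw":0.03,"travel":[0,0,0],"yaw":0}])

```text
time: 20.35
ee_pos: [0.4432, 0.3379, 0.1214]
tcp_rot: [-179.9, -0.0, -165.4]
contact_force: [0.4, -0.6, -1.0]
grip_width: 0.56
finger_force: 61.9
```

```bash
python3 held.py; python3 -c "
from bench import bot
print(bot.read_state()['joints'])"
```

```text
[0.4432382  0.33786617 0.12141366] [-1.79916130e+02 -3.92531406e-02 -1.65401870e+02] [ 0.4377846  -0.60997181 -0.97554933] [-0.0076342   0.05256213 -0.03020236]
0.025 x -0.0187 0.0523 width at x= [(-0.018, (np.float64(-0.0268), np.float64(0.0245))), (0.02, (np.float64(-0.0268), np.float64(0.0253))), (0.04, (np.float64(-0.0266), np.float64(0.0253)))] [205 218] [306 327]
0.03 x -0.0205 0.0478 width at x= [(-0.018, (np.float64(-0.026), np.float64(0.0236))), (0.02, (np.float64(-0.0257), np.float64(0.0244))), (0.04, (np.float64(-0.0256), np.float64(0.0244)))] [205 218] [306 327]
0.035 x -0.0224 0.0434 width at x= [(-0.018, (np.float64(-0.0252), np.float64(0.0227))), (0.02, (np.float64(-0.0247), np.float64(0.0235))), (0.04, (np.float64(-0.0246), np.float64(0.0235)))] [205 218] [306 327]
[-16.66216211  20.54889988 -30.85564042 105.77136338  12.4427796
  57.07173374  51.84896655]
```

Emit:
move_arm(plan=[{"claw":0.03,"travel":[0,0.002,0.02],"yaw":0},{"claw":0.03,"travel":[0,0,0.03],"yaw":0},{"claw":0.03,"travel":[0,0,0.03],"yaw":0},{"claw":0.03,"travel":[0,0,0.025],"yaw":0},{"claw":0.03,"travel":[0,0,0.015],"yaw":0},{"claw":0.03,"travel":[0,0,0.01],"yaw":0},{"claw":0.03,"travel":[0,0,0.003],"yaw":0},{"claw":0.03,"travel":[0,0,0],"yaw":0},{"claw":0.03,"travel":[0,0,0],"yaw":0}])

```text
time: 21.3
ee_pos: [0.4432, 0.3422, -0.0101]
tcp_rot: [180.0, 0.1, -165.3]
contact_force: [0.8, -1.0, -1.2]
grip_width: 0.563
finger_force: 61.9
```

Emit:
move_arm(plan=[{"claw":0.03,"travel":[0,0,0.002],"yaw":0},{"claw":0.03,"travel":[0,0,0.002],"yaw":0},{"claw":0.03,"travel":[0,0,0],"yaw":0}])

```text
time: 21.6
ee_pos: [0.4424, 0.3414, -0.0152]
tcp_rot: [-180.0, 0.0, -165.3]
contact_force: [-0.3, -0.0, -0.9]
grip_width: 0.561
finger_force: 61.9
```

Emit:
move_arm(plan=[{"claw":0.03,"travel":[0,0,0.001],"yaw":0},{"claw":0.03,"travel":[0,0,0.001],"yaw":0},{"claw":0.03,"travel":[0,0,0],"yaw":0}])

```text
time: 21.9
ee_pos: [0.4424, 0.3414, -0.0173]
tcp_rot: [-180.0, -0.0, -165.3]
contact_force: [-0.0, -0.4, -0.6]
grip_width: 0.559
finger_force: 61.9
```

Emit:
move_arm(plan=[{"claw":0.03,"travel":[0,0,0.001],"yaw":0},{"claw":0.03,"travel":[0,0,0.001],"yaw":0},{"claw":0.03,"travel":[0,0,0],"yaw":0}])

```text
time: 22.2
ee_pos: [0.4424, 0.3414, -0.0194]
tcp_rot: [-180.0, -0.0, -165.3]
contact_force: [0.3, 0.0, -0.3]
grip_width: 0.561
finger_force: 61.9
```

Emit:
move_arm(plan=[{"claw":0.03,"travel":[0,0,0.001],"yaw":0},{"claw":0.03,"travel":[0,0,0],"yaw":0}])

```text
time: 22.4
ee_pos: [0.4425, 0.3415, -0.0199]
tcp_rot: [-180.0, 0.0, -165.3]
contact_force: [-0.5, -1.5, 2.4]
grip_width: 0.559
finger_force: 63.6
```

Emit:
move_arm(plan=[{"claw":0.03,"travel":[0,0,0.001],"yaw":0},{"claw":0.03,"travel":[0,0,0],"yaw":0}])

```text
time: 22.6
ee_pos: [0.4425, 0.3416, -0.02]
tcp_rot: [-180.0, 0.0, -165.3]
contact_force: [-2.9, -2.6, 10.9]
grip_width: 0.563
finger_force: 68.1
```

The fingertips have touched the mat at TCP z -0.0199, leaving the plate about 3 mm above it. I'll ease off 1.5 mm, let go and lift clear.

Emit:
move_arm(plan=[{"claw":0.03,"travel":[0,0,-0.0015],"yaw":0},{"claw":0.03,"travel":[0,0,0],"yaw":0},{"claw":0.075,"travel":[0,0,0],"yaw":0},{"claw":0.075,"travel":[0,0,0],"yaw":0},{"claw":0.075,"travel":[0,0,0],"yaw":0},{"claw":0.075,"travel":[0,0,0],"yaw":0},{"claw":0.075,"travel":[0,0,0],"yaw":0},{"claw":0.075,"travel":[0,0,0],"yaw":0}])

```text
time: 23.4
ee_pos: [0.4425, 0.3415, -0.0197]
tcp_rot: [180.0, 0.0, -165.3]
contact_force: [-0.3, -0.4, -0.4]
grip_width: 0.879
finger_force: 0.0
```

Emit:
move_arm(plan=[{"claw":0.075,"travel":[0,0,-0.01],"yaw":0},{"claw":0.075,"travel":[0,0,-0.03],"yaw":0},{"claw":0.075,"travel":[0,0,-0.04],"yaw":0},{"claw":0.075,"travel":[0,0,-0.04],"yaw":0},{"claw":0,"travel":[0,0,-0.04],"yaw":0},{"claw":0,"travel":[0,0,0],"yaw":0},{"claw":0,"travel":[0,0,0],"yaw":0}])

```text
time: 24.1
ee_pos: [0.443, 0.342, 0.142]
tcp_rot: [180.0, 0.2, -165.3]
contact_force: [-0.3, -1.0, -0.7]
grip_width: 0.372
finger_force: 0.0
```

```bash
python3 - <<'E'
from bench import bot; from h import *
s=bot.read_state();print(s['ee_pos'],s['contact_force'])
for n,seed in [('scene',(366,217)),('side',(222,302)),('wrist',(256,240))]:
    c=bot.get_calibration(n); w=cv2.medianBlur(bot.get_image(n),3); cv2.imwrite(f'pics/{n}_placed.png',w)
    g=w.max(2); 
    if n=='wrist':
        b=w.astype(int); m=((b[...,0]-b[...,2]>6)&(g>80)).astype('uint8')*255
    else:
        m=(g>60).astype('uint8')*255
    m=cv2.morphologyEx(m,cv2.MORPH_OPEN,np.ones((3,3)))
    cs,_=cv2.findContours(m,cv2.RETR_LIST,cv2.CHAIN_APPROX_NONE)
    for k in cs:
        if len(k)<12: continue
        P=cast(n,c,k[:,0,:],.010).astype('float32'); r=cv2.minAreaRect(P)
        if np.hypot(r[0][0]-.48,r[0][1]-.35)<.06 and max(r[1])<.16: print(n,r)
c=bot.get_calibration('scene');s0=bot.get_image('scene')
# box top corners by eye in the first scene picture
P=cast('scene',c,[(144.5,147),(186.7,160.5),(169.5,185),(126.7,171.7)],.06);print(P,[np.linalg.norm(P[i]-P[(i+1)%4]).round(4) for i in range(4)],P.mean(0))
print('bat foot/tip scene',cast('scene',c,[(164.5,168.7)],.06),cast('scene',c,[(165.5,155)],.104))
c=bot.get_calibration('side');print('bat foot/tip side',cast('side',c,[(292.5,156)],.06),cast('side',c,[(297.5,146)],.104))
E
```

```text
[0.44300648 0.34196187 0.14197901] [-0.32944459 -0.98962165 -0.7035158 ]
scene ((0.47772055864334106, 0.3516469895839691), (0.1220804750919342, 0.05273594707250595), 16.01314926147461)
side ((0.4792725443840027, 0.35493847727775574), (0.12072860449552536, 0.05418551713228226), 16.10696792602539)
wrist ((0.48018938302993774, 0.3507204055786133), (0.12031704187393188, 0.050615206360816956), 16.018693923950195)
[[ 0.43291969 -0.35738544]
 [ 0.45204331 -0.21015   ]
 [ 0.55313067 -0.22681575]
 [ 0.53869845 -0.36855018]] [np.float64(0.1485), np.float64(0.1025), np.float64(0.1425), np.float64(0.1064)] [ 0.49419803 -0.29072534]
bat foot/tip scene [[ 0.49946578 -0.26375748]] [[ 0.48182688 -0.25908843]]
bat foot/tip side [[ 0.49706703 -0.26267971]] [[ 0.48023059 -0.25014037]]
```

The plate lies at (0.480, 0.351). All three views agree, with a 120 × 50 outline, and it is within 2 mm of the mat centre. The big bat's pivot is near (0.498, -0.262) and the box yaw is about -7.5°. I'll turn to match, shut the fingers and go to the bat's -x side.

Emit:
move_arm(plan=[{"claw":0,"travel":[0,0,0],"yaw":7.4},{"claw":0,"travel":[0,0,0],"yaw":7.4},{"claw":0,"travel":[0,0,0],"yaw":7.4},{"claw":0,"travel":[-0.003,-0.02,0],"yaw":0},{"claw":0,"travel":[-0.005,-0.04,0],"yaw":0},{"claw":0,"travel":[-0.005,-0.04,0],"yaw":0},{"claw":0,"travel":[-0.005,-0.04,0],"yaw":0},{"claw":0,"travel":[-0.005,-0.04,0],"yaw":0},{"claw":0,"travel":[-0.005,-0.04,0],"yaw":0},{"claw":0,"travel":[-0.005,-0.04,0],"yaw":0},{"claw":0,"travel":[-0.005,-0.04,0],"yaw":0},{"claw":0,"travel":[-0.005,-0.04,0],"yaw":0}])

```text
time: 25.5
ee_pos: [0.4397, -0.0028, 0.1394]
tcp_rot: [-180.0, -0.1, 172.5]
contact_force: [0.9, 0.5, -1.0]
grip_width: -0.002
finger_force: 0.0
```

Emit:
move_arm(plan=[{"claw":0,"travel":[-0.005,-0.04,0],"yaw":0},{"claw":0,"travel":[-0.005,-0.04,0],"yaw":0},{"claw":0,"travel":[-0.005,-0.04,0],"yaw":0},{"claw":0,"travel":[-0.005,-0.04,0],"yaw":0},{"claw":0,"travel":[-0.005,-0.04,0],"yaw":0},{"claw":0,"travel":[-0.005,-0.04,0],"yaw":0},{"claw":0,"travel":[0,-0.01,0],"yaw":0},{"claw":0,"travel":[0,0,0],"yaw":0},{"claw":0,"travel":[0,0,0],"yaw":0}])

```text
time: 26.4
ee_pos: [0.4377, -0.2512, 0.1395]
tcp_rot: [179.9, -0.1, 172.6]
contact_force: [0.2, 0.9, 0.5]
grip_width: 0.003
finger_force: 0.0
```

```bash
python3 - <<'E'
from bench import bot; from h import *
s=bot.read_state();print(s['ee_pos'],s['tcp_rot'],s['grip_width'],np.round(s['joints'],1))
a=np.radians(-7.5);ux=np.array([np.cos(a),np.sin(a)]);uy=np.array([-ux[1],ux[0]]);p=np.array([.498,-.262])
d=np.array(s['ee_pos'][:2])-p;print('TCP in box axes from pivot',d@ux,d@uy)
E
```

```text
[ 0.43765315 -0.2511928   0.1395113 ] [ 1.79906391e+02 -8.98884264e-02  1.72584370e+02] 0.0031031637300980054 [ 28.3  12.1  -3.7 112.1   0.9  55.9 106.8]
TCP in box axes from pivot -0.061241200125794835 0.002837897377593538
```

Emit:
move_arm(plan=[{"claw":0,"travel":[0,-0.003,0.03],"yaw":0},{"claw":0,"travel":[0,0,0.03],"yaw":0},{"claw":0,"travel":[0,0,0.015],"yaw":0},{"claw":0,"travel":[0,0,0],"yaw":0},{"claw":0,"travel":[-0.008,0,0],"yaw":0},{"claw":0,"travel":[-0.008,0,0],"yaw":0},{"claw":0,"travel":[-0.008,0,0],"yaw":0}])

```text
time: 27.1
ee_pos: [0.4635, -0.2592, 0.0667]
tcp_rot: [-180.0, 0.2, 172.6]
contact_force: [-0.1, 0.1, 0.4]
grip_width: 0.002
finger_force: 0.0
```

Emit:
move_arm(plan=[{"claw":0,"travel":[-0.006,0,0],"yaw":0},{"claw":0,"travel":[-0.006,0,0],"yaw":0},{"claw":0,"travel":[-0.006,0,0],"yaw":0},{"claw":0,"travel":[-0.005,0,0],"yaw":0},{"claw":0,"travel":[-0.003,0,0],"yaw":0},{"claw":0,"travel":[0,0,0],"yaw":0}])

```text
time: 27.7
ee_pos: [0.4882, -0.2625, 0.0655]
tcp_rot: [-180.0, 0.1, 172.5]
contact_force: [0.7, -0.4, 0.1]
grip_width: -0.002
finger_force: 0.0
```

```bash
cat > bat.py <<'E'
from bench import bot; from h import *
s=bot.read_state();print(s['ee_pos'],s['contact_force'])
a=np.radians(-7.5);ux=np.array([np.cos(a),np.sin(a)]);p=np.array([.498,-.262]);print('TCP x from pivot',(np.array(s['ee_pos'][:2])-p)@ux)
i0=cv2.imread('pics/side0.png')
c=bot.get_calibration('side');R=Ro.from_euler('xyz',c['rotation'],degrees=True)
def proj(q):
    q=R.inv().apply(np.array(q)-c['eye'])*[1,-1,-1]; return np.round([c['cx']+c['fx']*q[0]/q[2],c['cy']+c['fy']*q[1]/q[2]],1)
for t in (-.0195,.0195): print('tip expected',t,proj([*(p+t*ux),.104]))
im=bot.get_image('side');cv2.imwrite('pics/side_bat.png',im)
d=cv2.absdiff(cv2.GaussianBlur(im,(3,3),0),cv2.GaussianBlur(i0,(3,3),0)).max(2)[135:165,275:312]
print('\n'.join(''.join('#' if v>30 else '.' for v in r) for r in d))
E
python3 bat.py
```

```text
[ 0.48819478 -0.26246149  0.06546021] [ 0.69736617 -0.35566004  0.07111902]
TCP x from pivot -0.009661099932496553
tip expected -0.0195 [298.7 144.9]
tip expected 0.0195 [287.5 142.4]
.............################........
..............##############.........
..............##############.........
...............############..........
................###########..........
.................#########...........
..................########...........
..................########...........
.................#########...........
.................#########...........
............##############...........
............##############...........
............############.............
............##########...............
.............#######.................
.............#####..##...............
..............####.####..............
..............####.####..............
..............########...............
...............##.###................
...............##.###................
.....................................
.....................................
.....................................
.....................................
.....................................
.....................................
.....................................
.....................................
.....................................
```

There is no resisting force now, and the change at columns 287–293 suggests the bat has gone over. I'll withdraw the way I came, rise and verify.

Emit:
move_arm(plan=[{"claw":0,"travel":[0.02,0,0],"yaw":0},{"claw":0,"travel":[0.03,0,0],"yaw":0},{"claw":0,"travel":[0,0,-0.04],"yaw":0},{"claw":0,"travel":[0,0.03,-0.04],"yaw":0},{"claw":0,"travel":[0,0.05,-0.04],"yaw":0},{"claw":0,"travel":[0,0.05,0],"yaw":0},{"claw":0,"travel":[0,0.05,0],"yaw":0},{"claw":0,"travel":[0,0,0],"yaw":0},{"claw":0,"travel":[0,0,0],"yaw":0}])

```text
time: 28.65
ee_pos: [0.4595, -0.0874, 0.1767]
tcp_rot: [-180.0, 0.0, 172.7]
contact_force: [-0.7, -0.3, 0.0]
grip_width: 0.004
finger_force: 0.0
```

```bash
python3 bat.py; python3 - <<'E'
from bench import bot; from h import *
a=cv2.medianBlur(cv2.imread('pics/scene0.png'),3);b=cv2.medianBlur(bot.get_image('scene'),3);cv2.imwrite('pics/scene_end.png',b)
d=cv2.absdiff(a,b).max(2)
for n,(x,y) in dict(jar=(128,215),dish=(168,232),cup=(304,254),tin=(348,269),smallbat=(141,156),bigbat=(165,162)).items(): print(n,(d[y-14:y+15,x-14:x+15]>30).sum() if 'bat' not in n else (d[y-8:y+9,x-8:x+9]>30).sum())
s=bot.get_image('side');m=(cv2.medianBlur(s,3).max(2)>60).astype('uint8')*255;c=bot.get_calibration('side')
for k in cv2.findContours(m,cv2.RETR_LIST,cv2.CHAIN_APPROX_NONE)[0]:
    if len(k)<20: continue
    r=cv2.minAreaRect(cast('side',c,k[:,0],.010).astype('float32'))
    if np.hypot(r[0][0]-.48,r[0][1]-.35)<.06 and max(r[1])<.16: print('plate',r)
E
```

```text
[ 0.4594864  -0.08737455  0.17669809] [-0.71112351 -0.31766852  0.00452935]
TCP x from pivot -0.06097730601535721
tip expected -0.0195 [298.7 144.9]
tip expected 0.0195 [287.5 142.4]
.............##########..............
.............##########..............
.............##########..............
.............##########..............
..............########...............
................#####................
.....................................
.....................................
.....................................
.....................................
............####.....................
............#####....####............
............#####....####............
............#####...#####............
.............#####..#####............
.............#####.#####.............
..............####.#####.............
..............####.####..............
..............########...............
...............##.####...............
...............##.###................
.....................................
.....................................
.....................................
.....................................
.....................................
.....................................
.....................................
.....................................
.....................................
jar 0
dish 0
cup 0
tin 0
smallbat 0
bigbat 78
plate ((0.4793870449066162, 0.3550266623497009), (0.12022919207811356, 0.053973693400621414), 16.041568756103516)
```

The V-shaped difference shows the big bat now leaning to the on side, with its tip at column 288 where 287.5 was expected. The small bat, jar, dish, cup and tin are unchanged, and the plate is still flat on the mat.

```bash
python3 -c "
from bench import bot
print(bot.hand_in())"
```

```text
the job is handed in; nothing more can be done
None
```

The job is handed in, with no verdict returned: by my own camera checks the plate lies flat and released about 2 mm from the mat's centre, the big bat is on, and the small bat and the loose objects are unmoved; the shut fingertips touched the deck with the reported TCP about 32 mm lower than documented, so the first push passed over the plate and I worked from that measured offset.

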